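# Unlock the sharps-bin bracket and hold its sprung retaining arm open

## Task

The sharps bin in the locked bracket is full and a nurse is about to lift it out. Take the T-key from the tube rack, push it fully home in the bracket's lock, turn it clockwise (seen from above) as far as it goes and leave it there; then swing the retaining arm out by its finger post until it is against its stop. Its spring pulls it back, so finish while still holding it there with the gripper; do not shift the bin, the tubes, the bowl or the bottle.

Things in the scene. Friction and masses are not known exactly. Their poses are not given: they have to be found in the camera images.
- bracket: Fixed steel sharps-bin bracket on the trolley top: base plate 136 x 250 x 4 mm, low fence round the bin, pivot column at one end, white lock case (44 x 44 mm, 116 mm tall) at the other. Origin on the trolley top under the bin's middle; -x is the front, where the arm is (towards the robot at yaw 0), +y points to the pivot end, z up.
- hinge_axis (a point): Vertical hinge axis of the retaining arm, at the arm's mid-height (104 mm above the trolley top). In the bracket frame at x -42, y +85 mm. Fixed.
- retainer (a joint): Angle of the retaining arm about hinge_axis, rad. 0 = shut across the front of the bin (pointing to the bracket's -y); grows clockwise seen from above as its free end swings out to the bracket's -x; hard stop at 1.2. A spring pulls it shut: 0.36 Nm at 0, 0.90 Nm at the stop (8 N at the post); let go, it snaps back. The bolt blocks it near 0 until the lock is turned.
- finger_post (a point): On the retaining arm: upright round steel finger post, 14 mm in diameter, its axis 115 mm from the pivot axis. The point is 145 mm above the trolley top; the free post runs from 116 to 165 mm. The arm is a flat bar 6 mm thick, 159 mm long from the pivot, 94 to 114 mm above the trolley top. The point turns with the arm; its -y points along the arm, away from the pivot.
- lock_mouth (a point): Centre of the mouth of the square socket in the brass lock plug on top of the lock case, 144 mm above the trolley top (bracket frame x -42, y -100 mm). Socket vertical, 10.4 mm square, 26 mm deep; plug face 32 mm across in a 41 mm ring. The point turns with the plug; its x and y are parallel to the socket's sides.
- lock_plug (a joint): Turn of the lock plug, rad: 0 = locked, growing clockwise seen from above, end stop at 1.4 (nearly a quarter turn). It stays where it is left (friction 0.05 Nm). It draws a steel bolt (seen in front of the arm's free end) back into the lock case; the arm is free above about 1.2.
- key: Loose steel T-key, 77 mm tall, upright in a hole of the rack, hanging by its collar. Origin at the shank's lower end, z up, x along the T-bar. Shank 9 mm square (sides along x, y), 0 to 24 mm, the lowest 7 mm tapering to 5 mm; collar 22 mm dia., 24 to 29; stem 10 mm dia. to 59; T-bar 60 (x) x 10 (y) mm, 59 to 77. Home in the lock, the collar rests on the plug, the lower end 24 mm below lock_mouth.
- rack: Fixed white block rack for sample tubes, 120 (x) x 64 (y) x 60 mm tall, 2 x 4 round holes of 14 mm, pitch 26 and 28 mm. Origin at the centre of its underside. Key and tubes stand in any of its holes; the key's collar rests on the top, 60 mm above the trolley top.
- bin: Yellow sharps bin standing in the bracket, 108 x 108 mm at its shoulder flange (top 90 mm above the trolley top, 4 mm under the arm), lid neck at its back half up to 112 mm above the trolley top, 0.7 kg. Origin at the centre of its underside. To be left standing.
- tube_a: Capped sample tube, 13 mm x 78 mm, standing in the rack, its cap top 84 mm above the trolley top. Origin at the centre of its lower end. Bystander.
- tube_b: The same as tube_a, in another hole. Bystander.
- bowl: Blue plastic bowl, 140 mm across, 55 mm high, on the other side of the bracket from the rack. Origin under its centre. Bystander.
- bottle: White bottle, 64 mm across, 170 mm tall, at the far left. Origin under its centre. Bystander.
Things that resemble listed ones, but are neither listed nor needed, are in the scene too. There is more than one size of the key; the job needs the smaller. Several things have the shape of the bin; the one meant has the colours described above.

How it is judged:
On the way, in this order (a step that is already met when the one before it is completed fails the run):
1. the key is pushed home in the lock (horizontal distance between key and lock_mouth below 0.004 m and z of key in the frame of lock_mouth below -0.02 m and angle between the z axis of key and the z axis of bracket, either way round below 0.12 rad), for 0.1 s.
2. the key, still home, has turned the lock fully (all of step 1 and value of joint lock_plug above 1.2 rad), for 0.1 s.
At the end, for the whole second after the job is handed in: The fingers hold the retaining arm (over 2 N) within 0.08 rad of its stop; the lock plug is past 1.2 rad; the key, let go, is home (within 4 mm of the lock axis, lower end over 20 mm below the mouth, upright within 0.12 rad); the bin stands upright and does not prop the arm (all of step 2 and value of joint retainer above 1.12 rad and contact force between the fingers and retainer above 2 N and contact force between bin and retainer below 0.5 N and contact force between the fingers and key below 0.5 N and angle between bin's own z axis and vertical below 0.1 rad); the arm keeps its last pose, push and grip.
It fails at once if the bin is shifted by over 20 mm or tipped (distance of bin from where it was at the start of the episode above 0.02 m or angle between bin's own z axis and vertical above 0.2 rad).
It fails at once if a sample tube is pulled out or shifted by over 25 mm (distance of any of tube_a, tube_b from where it was at the start of the episode above 0.025 m).
It fails at once if the bowl or the bottle is shifted by over 40 mm (distance of any of bowl, bottle from where it was at the start of the episode above 0.04 m).
It also fails if it takes over 64 s, if anything falls off the work surface, if the arm or the gripper's body presses on something with over 40 N, if the wrist force passes 120 N, or if a joint passes its speed limit or range.

## Robot

A 6-joint arm with a two-finger parallel gripper is mounted at the origin on the work surface. World frame = base frame: x ahead of the robot, y to its left, z up, the work surface at z = 0. Lengths are in m, angles in rad, forces in N, time in s.
With the tool pointing down it reaches from about 0.275 to 0.725 m from the base axis. Payload 15.9 kg.
Tool frame: the origin (TCP) lies on the centre line of the jaws, within the pads' length; the fingertips stand manip.tip_reach ahead of it and the grasp point (between the pads) lies 6 mm ahead of it (manip.tip_reach is the distance from the TCP to the fingertips, in m); z points along the fingers, y is the line along which they close (so a half turn about z gives the same grasp; the last joint's range is limited). The gripper opens to 85 mm and grips with 20 to 120 N. Pads are 22 mm wide; open, the fingers measure 114 mm over their backs; the gripper's body (76 mm by 85 mm) begins 54 mm behind the grasp point. The pads swing forward as they close: fully open they stand 13 mm farther back than shut.
Start: joints at [1.206, 0.213, -0.034, 1.323, 0, 1.571], TCP at [0.178, 0.467, 0.256] pointing down, gripper open.
Joint ranges: [-2.98, 2.98], [-0.74, 1.72], [-1.14, 1.35], [-2.1, 2.04], [-1.57, 1.44], [-3.14, 3.14]. Speed limits (rad/s): [1.89, 1.89, 2.39, 2.57, 3.14, 3.14].

## Interface

Orientations are given as a 3x3 rotation matrix whose columns are the frame's x, y, z axes.
In Python, from bench import manip gives the robot as it stands. Calls block until the motion is done:
- manip.move_to(position, orientation): joint-space move of the TCP to a pose.
- manip.move_l(position, attitude=None, rate=0.15, f_stop=None): straight line of the TCP; attitude=None keeps the orientation; rate is the mean speed in m/s. With f_stop (N) it stops when the force on the tool has changed by that much, and returns True; else False.
- manip.goto_joints(angles): joint-space move.
- manip.gripper_to(opening, newtons=None): opening from 0.0 (shut) to 1.0 (fully open); newtons is the grip in N (None keeps the last); returns when the fingers have stopped.
- manip.sleep(seconds).
- manip.solve_ik(position, orientation): joint angles nearest the present ones, or None.
- manip.get_state(): the state.
- manip.read_camera(name): name is "scene" or "top" or "wrist"; returns the picture (420x560x3 uint8, red, green, blue); there is no depth.
- manip.calibration(name): a dict with "vertical_fov" (degrees; the focal length in pixels is half the picture's height over the tangent of half this angle, whatever the lens; pixels are square), "cx", "cy" (the principal point, pixels), "world_to_cam" (4x4, takes a point from world to camera coordinates); the wrist camera has in their place "mount" (4x4, takes a point from camera to tool coordinates, whose origin is the TCP and whose axes are the flange's). Camera axes: x right, y down, z forward; pixel columns grow to the right and rows downward; lengths in m; the calibration is good to about 2 mm. A picture is of the moment at which its call begins: read the wrist's pose just before it. calibration takes no time and is no camera call.
A pose or a line that the arm cannot do raises manip.Unreachable and nothing moves.
- manip.sign_off(): hands the job in; it is judged then, once.
Trained networks look in the newest picture that a camera, given by its name, has taken for a name from the list of things; names that differ only in an ending like _2 or _b are one class to them, and where a whole thing is asked for, a point or a joint stands for the part that bears it (a point fixed in the world has none). Each returns a list of dicts, best first, with "p" (0 to 1); they miss things now and then, are a little off and sometimes report something else, mostly with a low value. They report only what shows in the picture. A call takes as long as a camera call. They do not tell look-alikes from the thing itself.
- manip.recognise(camera, query): "at" ([x, y, z] in m, in world coordinates, good to about 4 mm: the middle of the surface that is visible of it).
- manip.regions_of(camera, query): "region" (420x560 bool, what is visible of it).
- manip.place_of(camera, query): "at" ([x, y, z] in m, in world coordinates, good to about 4 mm: a listed point, or the origin of a listed thing).
The state is a dict: "clock": time; "q": joint angles; "joint_velocities": joint speeds; "effort": joint torques, N m; "position": TCP position; "ee_rot": TCP orientation; "force": force on the tool from outside, world axes, zero at the start; "ft_torque": the same for the moment, N m; "opening": opening from 0.0 (shut) to 1.0 (fully open); "grasp_force": force on a finger pad.
Only numpy, scipy, OpenCV 4.12 (cv2) and the standard library are available. Lean on these libraries where they do the work, as an engineer would, in place of code of your own. Each camera call takes 0.05 s, during which the arm holds its last target. There are 200 camera calls.

## Working session

There is one attempt and no reset: what is moved stays moved. The work goes in short steps, each a Python script; the robot and the scene stay as the last script left them, time stands still between calls to the robot, and variables do not carry over. Pictures are saved under pics/ and viewed, at most 10 in all, crops included, and the job is handed in when it is done.

```bash
ls; mkdir -p pics
python3 - <<'E'
from bench import manip
import cv2,numpy as np
np.set_printoptions(precision=4,suppress=True)
ims=[]
for c in ["scene","top"]:
    im=manip.read_camera(c); cv2.imwrite(f"pics/{c}0.png",im[:,:,::-1])
    for q in ["key","lock_mouth","finger_post","hinge_axis","rack","bracket","bin","tube_a","bowl","bottle"]:
        print(c,q,[(np.round(d["at"],4).tolist(),round(d["p"],2)) for d in manip.place_of(c,q)[:4]])
print(manip.tip_reach, manip.get_state()); print(manip.calibration("wrist"),manip.calibration("top"))
E
```

```text
pics
scene key [([0.4879, 0.1942, -0.0022], 0.92), ([0.4885, 0.3091, 0.0299], 0.81)]
scene lock_mouth []
scene finger_post [([0.5787, -0.0507, 0.1492], 0.64), ([0.6154, -0.0171, 0.004], 0.43)]
scene hinge_axis [([0.5553, 0.0578, 0.1076], 0.95), ([0.7396, 0.2901, -0.0001], 0.16)]
scene rack [([0.4949, 0.3167, -0.0044], 0.57)]
scene bracket [([0.6109, -0.0196, 0.0019], 0.56)]
scene bin [([0.8116, -0.0099, 0.001], 0.86)]
scene tube_a [([0.5313, 0.3401, 0.0084], 0.59), ([0.4614, 0.3203, 0.0052], 0.5)]
scene bowl [([0.5203, -0.3381, -0.0007], 0.59)]
scene bottle [([0.7427, 0.2878, 0.0024], 0.79)]
top key [([0.497, 0.1953, -0.0009], 0.69), ([0.4918, 0.3044, 0.0329], 0.58)]
top lock_mouth [([0.5869, -0.1212, 0.1451], 0.61)]
top finger_post [([0.5749, -0.0521, 0.1432], 0.56)]
top hinge_axis [([0.5332, 0.3417, 0.0033], 0.74)]
top rack []
top bracket [([0.6141, -0.0143, 0.0013], 0.56)]
top bin [([0.8096, -0.0072, -0.0013], 0.6), ([0.7415, 0.2915, 0.0014], 0.39)]
top tube_a [([0.5323, 0.3423, 0.0056], 0.52), ([0.4586, 0.3211, 0.007], 0.43)]
top bowl [([0.5127, -0.3392, -0.0016], 0.88)]
top bott
[... 461 characters left out ...]
 array([-0.1126, -0.9053,  0.14  ]), 'ft_torque': array([-0.0285, -0.0076, -0.0371]), 'grasp_force': 0.0, 'opening': 1.0021253529320389}
{'vertical_fov': 61.08847489260453, 'cx': 279.32200678484634, 'cy': 208.493248606602, 'mount': array([[-0.0002, -0.9484, -0.3171,  0.0815],
       [ 1.    , -0.0005,  0.0008, -0.    ],
       [-0.0009, -0.3171,  0.9484, -0.1182],
       [ 0.    ,  0.    ,  0.    ,  1.    ]])} {'vertical_fov': 56.000087968180566, 'cx': 279.51607781024785, 'cy': 210.29609870752137, 'world_to_cam': array([[-0.0636, -0.998 , -0.0029,  0.0528],
       [-0.9758,  0.0628, -0.2096,  0.6173],
       [ 0.2094, -0.0105, -0.9778,  0.87  ],
       [ 0.    ,  0.    ,  0.    ,  1.    ]])}
```

View pics/scene0.png

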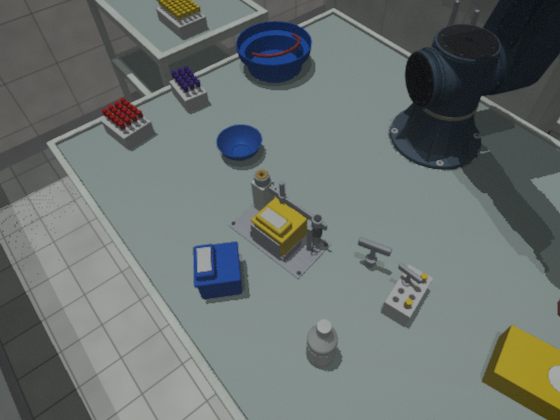

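View pics/top0.png

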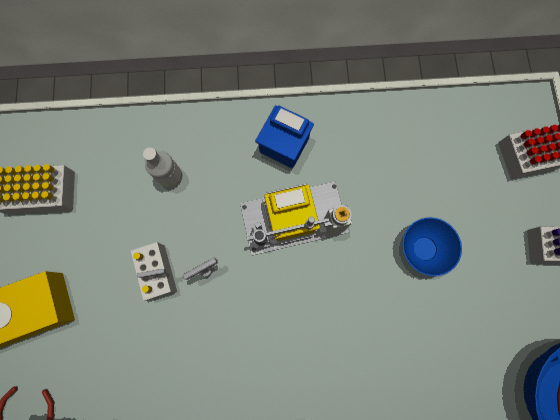

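The scene picture shows the small key in the white rack (412,272), between two yellow-capped tubes. A bigger key stands on its own at (374,250). The lock is at (262,175) and the post at (283,188). In the top picture the key is at (150,275) and the lock at (341,214). Next, close wrist looks at the key and the lock.

```bash
cat > h.py <<'E'
from bench import manip
import cv2,numpy as np
np.set_printoptions(precision=4,suppress=True)
def R(yaw):
    c,s=np.cos(yaw),np.sin(yaw); return np.array([[c,s,0],[s,-c,0],[0,0,-1.]])
def cam(name="wrist",st=None):
    k=manip.calibration(name); f=210/np.tan(np.radians(k["vertical_fov"])/2)
    if name=="wrist":
        T=np.eye(4); T[:3,:3]=st["ee_rot"]; T[:3,3]=st["position"]; W=T@k["mount"]
    else: W=np.linalg.inv(k["world_to_cam"])
    return W,f,k["cx"],k["cy"]
def ray(C,uv,z):
    W,f,cx,cy=C; d=W[:3,:3]@np.array([(uv[0]-cx)/f,(uv[1]-cy)/f,1]); o=W[:3,3]
    return o+d*(z-o[2])/d[2]
def snap(fn):
    st=manip.get_state(); im=manip.read_camera("wrist"); cv2.imwrite(fn,im[:,:,::-1]); np.savez(fn+".npz",p=st["position"],r=st["ee_rot"])
    return im,cam("wrist",dict(position=st["position"],ee_rot=st["ee_rot"]))
def rect(region,C,z):
    v,u=np.nonzero(region); P=np.array([ray(C,(a,b),z)[:2] for a,b in zip(u,v)],np.float32)*1000
    return cv2.minAreaRect(P)
E
python3 - <<'E'
from h import *
for p in [(.49,.307,.25),(.58,-.12,.28),(.575,-.05,.2)]:
    for y in np.arange(-np.pi,np.pi,np.pi/4): 
        q=manip.solve_ik(p,R(y)); print(p,round(y,2),q)
manip.move_to((.49,.307,.25),R(np.pi/2))
im,C=snap("pics/key.png")
for d in manip.place_of("wrist","key"): print(d)
for d in manip.regions_of("wrist","key"): print(d["p"],d["region"].sum(),rect(d["region"],C,.113))
for d in manip.place_of("wrist","tube_a"): print(d)
print(manip.get_state()["clock"])
E
```

```text
(0.49, 0.307, 0.25) -3.14 [0.5597 0.3792 0.1753 1.3669 0.     0.5597]
(0.49, 0.307, 0.25) -2.36 [ 0.5597  0.3792  0.1753  1.3669  0.     -0.2257]
(0.49, 0.307, 0.25) -1.57 [ 0.5597  0.3792  0.1753  1.3669  0.     -1.0111]
(0.49, 0.307, 0.25) -0.79 [ 0.5597  0.3792  0.1753  1.3669  0.     -1.7965]
(0.49, 0.307, 0.25) 0.0 [ 0.5597  0.3792  0.1753  1.3669  0.     -2.5819]
(0.49, 0.307, 0.25) 0.79 [0.5597 0.3792 0.1753 1.3669 0.     2.9159]
(0.49, 0.307, 0.25) 1.57 [0.5597 0.3792 0.1753 1.3669 0.     2.1305]
(0.49, 0.307, 0.25) 2.36 [0.5597 0.3792 0.1753 1.3669 0.     1.3451]
(0.58, -0.12, 0.28) -3.14 [-0.204   0.4113  0.2977  1.4572  0.     -0.204 ]
(0.58, -0.12, 0.28) -2.36 [-0.204   0.4113  0.2977  1.4572  0.     -0.9894]
(0.58, -0.12, 0.28) -1.57 [-0.204   0.4113  0.2977  1.4572  0.     -1.7748]
(0.58, -0.12, 0.28) -0.79 [-0.204   0.4113  0.2977  1.4572  0.     -2.5602]
(0.58, -0.12, 0.28) 0.0 [-0.204   0.4113  0.2977  1.4572  0.      2.9376]
(0.58, -0.12, 0.28) 0.79 [-0.204   0.4113  0.2977  1.4572  0.      2.1522]
(0.58, -0.12, 0.28) 1.57 [-0.204   0.4113  0.2977  1.4572  0.      1
[... 541 characters left out ...]
, -0.05, 0.2) 1.57 [-0.0867  0.3874  0.0611  1.2445  0.      1.4841]
(0.575, -0.05, 0.2) 2.36 [-0.0867  0.3874  0.0611  1.2445  0.      0.6987]
{'at': [0.4918, 0.3026, 0.0363], 'p': 0.7}
{'at': [0.4963, 0.1947, -0.0031], 'p': 0.61}
0.94 1142 ((490.16552734375, 305.13519287109375), (60.385162353515625, 17.128456115722656), 89.59111785888672)
0.85 2277 ((500.76788330078125, 215.02322387695312), (33.198158264160156, 87.9548568725586), 25.10888671875)
0.42 4842 ((560.6808471679688, 144.64724731445312), (78.61176300048828, 87.81373596191406), 9.859665870666504)
{'at': [0.4892, 0.3029, 0.0366], 'p': 0.65}
{'at': [0.4567, 0.325, 0.0031], 'p': 0.64}
{'at': [0.5349, 0.3449, 0.0082], 'p': 0.61}
2.6167
```

View pics/key.png

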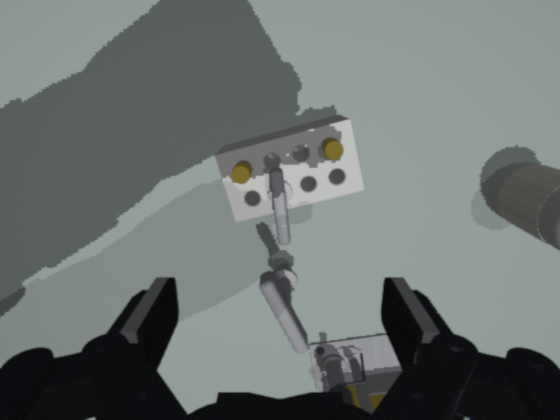

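The wrist picture shows the small key's bar running from (276,170) to (285,243), with its collar at (288,190). The tubes are at (241,172) and (332,149). Next I fit the bar and look at the lock with the wrist turned the other way, since q6 has more room there.

Run:
```python
from h import *
z=np.load("pics/key.png.npz"); C=cam("wrist",dict(position=z["p"],ee_rot=z["r"]))
a,b=ray(C,(276,171),.113),ray(C,(285,242),.113); print(a,b,(a+b)/2,np.linalg.norm(a-b),np.degrees(np.arctan2(*(b-a)[1::-1])))
manip.move_to((.58,-.12,.27),R(-np.pi/2))
im,C=snap("pics/lock.png")
for q in ["lock_mouth","finger_post","hinge_axis","bracket","bin"]:
  print(q,[(d["at"],d["p"]) for d in manip.place_of("wrist",q)[:2]])
cv2.imwrite("pics/lock2.png",cv2.resize(im[90:330,120:440,::-1],None,fx=2.5,fy=2.5,interpolation=cv2.INTER_CUBIC))
print(manip.get_state()["clock"])
```

```text
[0.4869 0.3331 0.113 ] [0.4939 0.2766 0.113 ] [0.4904 0.3049 0.113 ] 0.056878805853089166 -82.95394650196847
lock_mouth [([0.5854, -0.12, 0.1444], 0.98)]
finger_post [([0.5744, -0.0505, 0.142], 0.62)]
hinge_axis [([0.5576, 0.0596, 0.1024], 0.74)]
bracket []
bin [([0.8063, -0.006, 0.0013], 0.89), ([0.6119, -0.0182, 0.0015], 0.63)]
6.175
```

View pics/lock2.png

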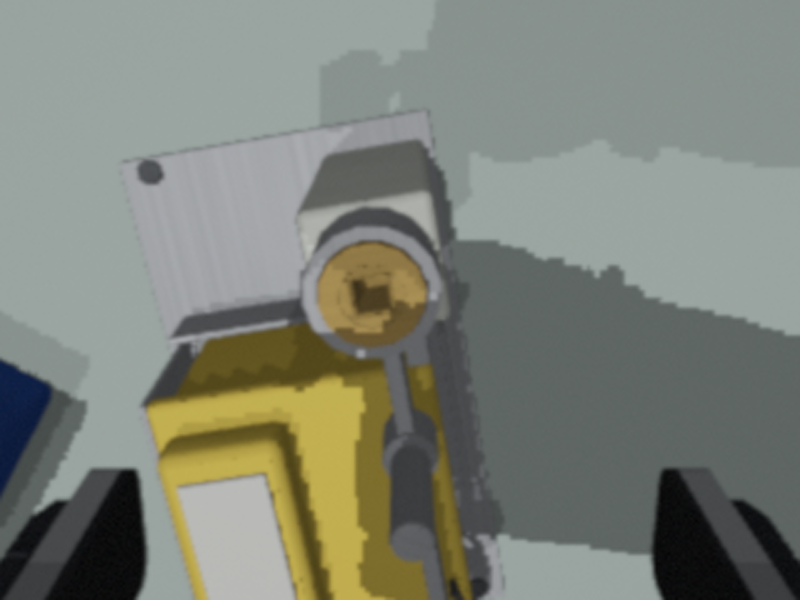

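Plug face centre is at crop (373,293), with the socket at (371,295), and the post base is near (410,440). I'll zoom in for the socket's angle from a closer position.

Run:
```python
from h import *
z=np.load("pics/lock.png.npz"); C=cam("wrist",dict(position=z["p"],ee_rot=z["r"]))
print(ray(C,(269.2,207.2),.144))
manip.move_l((.585,-.135,.205),R(-np.pi/2),rate=.1)
im,C=snap("pics/lockb.png")
print([(d["at"],d["p"]) for d in manip.place_of("wrist","lock_mouth")[:2]])
W,f,cx,cy=C
p=np.linalg.inv(W)@np.array([.586,-.12,.144,1]); u,v=f*p[0]/p[2]+cx,f*p[1]/p[2]+cy; print(u,v)
x0,y0=int(u)-35,int(v)-30; print(x0,y0)
cv2.imwrite("pics/lockb2.png",cv2.resize(im[y0:y0+60,x0:x0+70,::-1],None,fx=10,fy=10,interpolation=cv2.INTER_CUBIC))
print(manip.get_state()["clock"])
```

```text
[ 0.5875 -0.1205  0.144 ]
[([0.5871, -0.1184, 0.1459], 0.78)]
278.3760133218561 269.4254615345803
243 239
7.0917
```

View pics/lockb2.png

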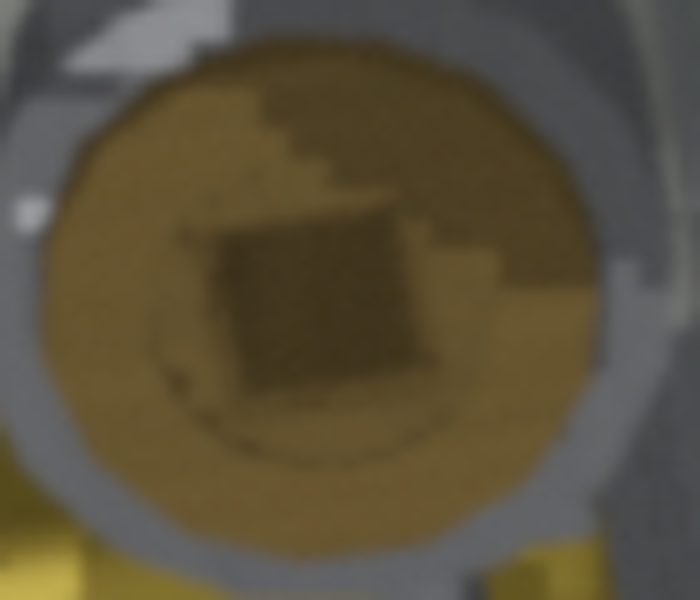

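The socket's corners are at crop (215,235), (400,205), (430,360) and (245,390), so it is turned about 10° in the picture. The plug face centre is at (322,298). Next I project these, then grasp the key.

Run:
```python
from h import *
z=np.load("pics/lockb.png.npz"); C=cam("wrist",dict(position=z["p"],ee_rot=z["r"]))
P=np.array([ray(C,(a/10+242.55,b/10+238.55),.144) for a,b in [(215,235),(400,205),(430,360),(245,390)]])
print(P,P.mean(0)); 
for i in range(4):
    d=P[(i+1)%4]-P[i]; print(np.linalg.norm(d),np.degrees(np.arctan2(d[1],d[0]))%90)
print(ray(C,(322/10+242.55,298/10+238.55),.144))
# key grasp: bar direction -83deg -> tool x along it
y=np.radians(-83); x,yk=.4904,.3040
manip.move_to((x,yk,.20),R(y))
im,C=snap("pics/key2.png")
print([(d["at"],d["p"]) for d in manip.place_of("wrist","key")[:2]])
for d in manip.regions_of("wrist","key")[:2]:
    r=d["region"]; v,u=np.nonzero(r); print(d["p"],r.sum(),rect(r,C,.113),u.min(),u.max(),v.min(),v.max())
cv2.imwrite("pics/key2c.png",cv2.resize(im[120:360,120:440,::-1],None,fx=2.5,fy=2.5,interpolation=cv2.INTER_CUBIC))
print(manip.get_state()["clock"])
```

```text
[[ 0.594  -0.1246  0.144 ]
 [ 0.5837 -0.1265  0.144 ]
 [ 0.5819 -0.1167  0.144 ]
 [ 0.5925 -0.1148  0.144 ]] [ 0.588  -0.1207  0.144 ]
0.010552232775802318 10.181804371690362
0.009925461273312106 10.05744715941367
0.010718231026385562 10.342616012343763
0.009957286119393475 9.10284401013999
[ 0.588  -0.1207  0.144 ]
[([0.4925, 0.3032, 0.0368], 0.64), ([0.4971, 0.1955, 0.0016], 0.59)]
0.86 3508 ((494.7887268066406, 206.8894500732422), (20.9652156829834, 62.85003662109375), 24.875391006469727) 268 326 0 117
0.78 1715 ((490.1899108886719, 301.08038330078125), (17.012371063232422, 62.246028900146484), 7.733005523681641) 267 295 176 270
8.8917
```

View pics/key2c.png

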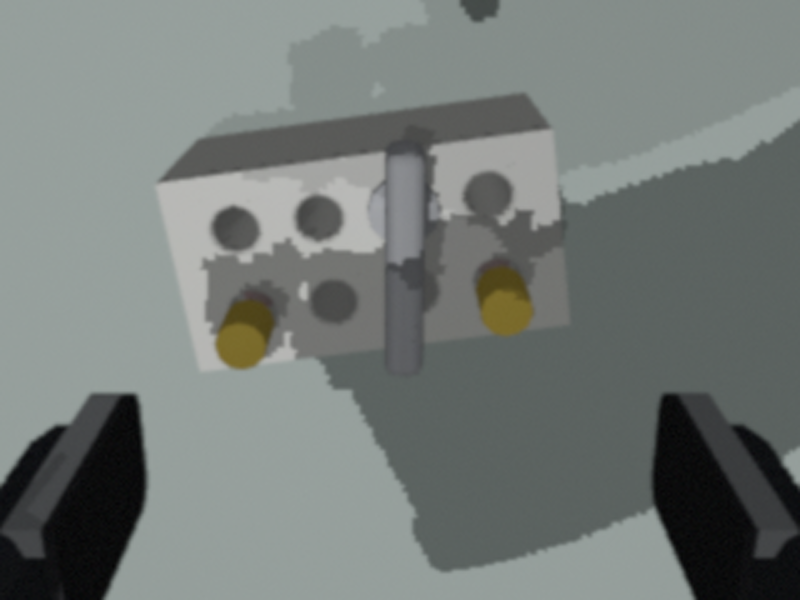

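The bar is vertical in the crop: column 404, top-face ends at rows about 150 and 374, and the tubes clear of the fingers at (242,335) and (505,300). Now to compute the centre and grasp.

Run:
```python
from h import *
z=np.load("pics/key2.png.npz"); C=cam("wrist",dict(position=z["p"],ee_rot=z["r"]))
a,b=[ray(C,(281.4,v/2.5+119.8),.113) for v in (149,374)]; c=(a+b)/2; print(a,b,c,np.linalg.norm(a-b))
y=np.radians(-83); x,yk=c[:2]
manip.gripper_to(0.45)
manip.move_l((x,yk,.15),R(y)); 
print(manip.move_l((x,yk,.101),rate=.08,f_stop=8))
manip.gripper_to(0.0,60)
s=manip.get_state(); print(s["opening"],s["grasp_force"],s["position"],s["clock"],s["force"])
manip.move_l((x,yk,.18),rate=.1)
s=manip.get_state(); print(s["opening"],s["grasp_force"],s["force"],s["clock"])
snap("pics/held.png")
print([(d["at"],d["p"]) for d in manip.place_of("wrist","key")[:2]])
```

```text
[0.4936 0.2723 0.113 ] [0.4863 0.3315 0.113 ] [0.49   0.3019 0.113 ] 0.05969374266094248
False
0.10402134163903115 58.79865970462561 [0.4903 0.3021 0.1015] 11.0167 [-1.1119 -0.9512  5.8468]
0.10879849413033942 58.30770428292453 [ 0.8578  0.0059 -1.323 ] 11.9583
[([0.4906, 0.3032, 0.1122], 0.82), ([0.4975, 0.1979, -0.0004], 0.55)]
```

View pics/held.png

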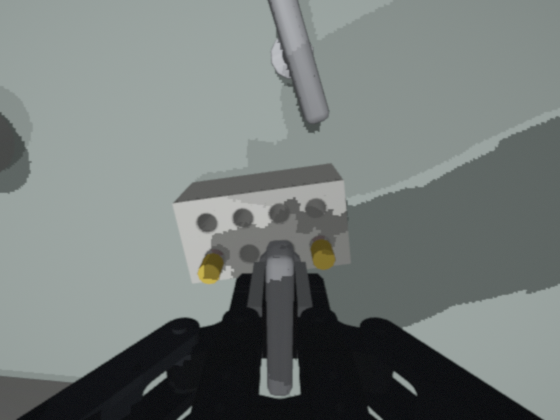

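Held squarely. The bar's ends show at (280,245) and (280,392), and the rack still has both tubes. Now on to the lock.

Run:
```python
from h import *
z=np.load("pics/held.png.npz"); C=cam("wrist",dict(position=z["p"],ee_rot=z["r"]))
a,b=ray(C,(280,251),.1918),ray(C,(280,392),.1918); print("held off",(a+b)/2-z["p"],np.linalg.norm(a-b))
yaw=np.radians(-80)
manip.move_l((.490,.302,.26),rate=.2)
manip.move_to((.588,-.1207,.25),R(yaw))
manip.move_l((.588,-.1207,.218),rate=.1)
hit=manip.move_l((.588,-.1207,.1845),rate=.03,f_stop=12)
s=manip.get_state(); print(hit,s["position"],s["force"],s["ft_torque"],s["opening"],s["clock"])
```

```text
held off [ 0.0003 -0.0024  0.0125] 0.058812951813967944
True [ 0.5879 -0.1207  0.1855] [-1.4363  0.2399  8.2953] [ 0.079   0.2967 -0.0031] 0.10630781510012705 15.7083
```

Run:
```python
from h import *
manip.sleep(.15)
q0=manip.get_state()["q"].copy()
for t in (.5,1.0,1.35,1.52):
    q=q0.copy(); q[5]+=t; manip.goto_joints(q); s=manip.get_state()
    print(t,s["position"],s["force"],s["ft_torque"],s["q"][5]-q0[5],s["opening"],s["clock"])
manip.move_l(s["position"]+[0,0,-.001],rate=.03,f_stop=10)
manip.sleep(.15); manip.gripper_to(.3)
s=manip.get_state(); manip.move_l(s["position"]+[0,0,.09],rate=.15)
im,C=snap("pics/turned.png")
for q in ("key","lock_mouth","finger_post","hinge_axis"): print(q,[(d["at"],d["p"]) for d in manip.place_of("wrist",q)[:2]])
cv2.imwrite("pics/turned2.png",cv2.resize(im[90:370,100:460,::-1],None,fx=2.1,fy=2.1,interpolation=cv2.INTER_CUBIC))
print(manip.get_state()["clock"])
```

```text
0.5 [ 0.588  -0.1209  0.1856] [-1.5455 -2.5414  0.1646] [-0.5006  0.2804  0.0466] 0.4963781498693387 0.11201650291139358 16.4083
1.0 [ 0.5878 -0.1208  0.1856] [-3.6932 -2.5397  3.0449] [-0.4102  0.9354  0.0135] 0.9949481161520647 0.10895258842662355 16.9583
1.35 [ 0.5877 -0.1206  0.1856] [-4.7772 -0.5044  4.0218] [-0.2391  1.1259 -0.0612] 1.346454875904433 0.11098214138903677 17.3833
1.52 [ 0.5877 -0.1206  0.1856] [-5.1459 -0.2093  4.9106] [-0.1372  1.266   0.008 ] 1.5169155039044027 0.10621687811151176 17.6667
key [([0.589, -0.1224, 0.1209], 0.98)]
lock_mouth [([0.5878, -0.12, 0.1452], 0.85), ([0.5764, -0.0477, 0.1448], 0.46)]
finger_post [([0.5764, -0.0489, 0.1438], 0.82)]
hinge_axis [([0.5581, 0.0655, 0.1039], 0.56), ([0.6094, -0.016, 0.0051], 0.31)]
19.375
```

View pics/turned2.png

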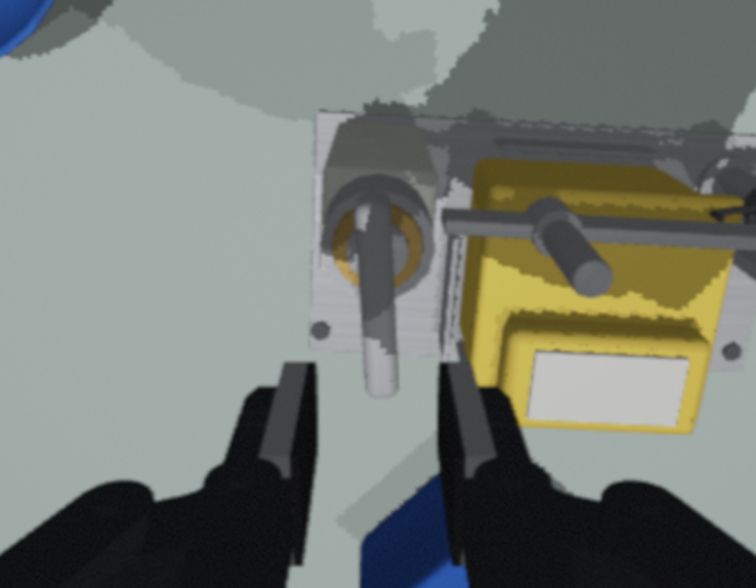

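The key is home and turned, with its bar at (375,205)–(381,390). The bolt has gone from the free end of the arm, and the post is at (550,215)–(592,278). Next I grip the post and swing it along the arc.

Run:
```python
from h import *
H=np.array([.5560,.0615]); y0=np.radians(9.9)-np.pi/2
def pose(t,z=.151):
    a=y0-t; return (*(H+.115*np.array([np.cos(a),np.sin(a)])),z),R(a)
print(pose(0)[0],pose(1.2)[0])
manip.gripper_to(.45)
p,r=pose(0,.23); manip.move_to(p,r)
print(manip.move_l(pose(0)[0],r,rate=.1,f_stop=10))
manip.gripper_to(0,60)
s=manip.get_state(); print(s["opening"],s["grasp_force"],s["force"],s["position"],s["clock"])
for t in np.arange(.1,1.11,.1):
    hit=manip.move_l(*pose(t),rate=.05,f_stop=35); s=manip.get_state()
    print(round(t,2),hit,s["force"],s["ft_torque"],s["opening"],s["grasp_force"],s["clock"])
    if hit or s["opening"]<.1: break
```

```text
(np.float64(0.5757718465321321), np.float64(-0.051787572507799015), 0.151) (np.float64(0.45757603637962596), np.float64(0.0020212358462679617), 0.151)
False
0.14722591913445077 58.39322805404663 [2.1692 0.5042 6.0424] [ 0.5763 -0.0518  0.1517] 22.2167
0.1 False [3.1053 0.1746 7.4827] [ 0.1619 -0.4654  0.0336] 0.15148025095815662 58.665350675582886 22.6
0.2 False [3.3919 0.249  7.624 ] [ 0.1133 -0.6079  0.038 ] 0.1454207149156061 58.71645390987396 22.9833
0.3 False [4.5085 0.5423 6.3582] [ 0.0487 -0.5824  0.0633] 0.14312232607221148 58.69125723838806 23.3667
0.4 False [ 4.1437 -0.2361  7.1058] [ 0.028  -0.7026  0.0484] 0.14922298367422526 58.6670047044754 23.75
0.5 False [ 4.5316 -0.4485  6.1095] [-0.147  -0.7079  0.0295] 0.147762018939657 58.6567622423172 24.1333
0.6 False [ 4.7855 -0.2872  7.0423] [-0.2395 -0.8003  0.1541] 0.14595611586719337 58.650609254837036 24.5167
0.7 False [ 3.5405 -2.5664  6.4316] [-0.3543 -0.7357  0.0769] 0.1465387475518878 58.65445554256439 24.9
0.8 False [ 4.8243 -2.883   4.514 ] [-0.4731 -0.6682  0.1133] 0.14493480001270923 58.67161989212036 25.2833
0.9 False [ 4.0601 -3.037   6.2455] [-0.6548 -0.6616  0.1437] 0.14805725763885172 58.69460999965668 25.6667
1.0 False [ 2.4726 -3.5404  7.9362] [-0.8123 -0.5932  0.141 ] 0.1455391395263034 58.74284505844116 26.05
1.1 False [ 3.0782 -5.3575  8.2876] [-0.9745 -0.4565  0.1285] 0.14902302499078435 58.808496594429016 26.4333
```

Run:
```python
from h import *
H=np.array([.5560,.0615]); y0=np.radians(9.9)-np.pi/2
def pose(t,z=.151):
    a=y0-t; return (*(H+.115*np.array([np.cos(a),np.sin(a)])),z),R(a)
for t in (1.15,1.18,1.2,1.22,1.24):
    hit=manip.move_l(*pose(t),rate=.03,f_stop=12); s=manip.get_state()
    a=y0-s_t if False else np.arctan2(*(s["position"][:2]-H)[::-1])
    print(t,hit,s["force"],s["opening"],s["grasp_force"],"theta",y0-a,s["clock"])
    if hit: break
manip.sleep(.3); s=manip.get_state(); print(s["force"],s["position"])
im=manip.read_camera("scene"); cv2.imwrite("pics/end.png",cv2.resize(im[140:290,190:390,::-1],None,fx=4,fy=4,interpolation=cv2.INTER_CUBIC))
for q in ("key","finger_post","bin"): print(q,[(d["at"],d["p"]) for d in manip.place_of("scene",q)[:3]])
```

```text
1.15 False [ 1.8587 -6.4316  7.3965] 0.13936765198945747 58.80724847316742 theta 1.1419949848530266 26.775
1.18 False [ 2.3255 -6.0151  7.9812] 0.14723830055209802 58.84229063987732 theta 1.1720073501323345 27.0417
1.2 False [ 2.1223 -7.1491  7.9605] 0.14257379807003184 58.874655961990356 theta 1.191573947631806 27.2917
1.22 False [  5.0396 -11.326    5.6439] 0.14363770757948638 59.215877652168274 theta 1.2061863460868008 27.5417
1.24 False [ 14.5862 -26.102   -1.202 ] 0.14489119925820687 59.57021713256836 theta 1.210022492468621 27.7917
[ 14.8217 -25.8495  -0.8948] [0.4576 0.0034 0.1518]
key [([0.4899, 0.1947, -0.0011], 0.84), ([0.5875, -0.1153, 0.1203], 0.56)]
finger_post [([0.4578, 0.003, 0.1477], 0.63), ([0.5847, -0.116, 0.1193], 0.28)]
bin [([0.6145, -0.0147, 0.0048], 0.74), ([0.813, -0.0091, -0.0001], 0.72)]
```

View pics/end.png

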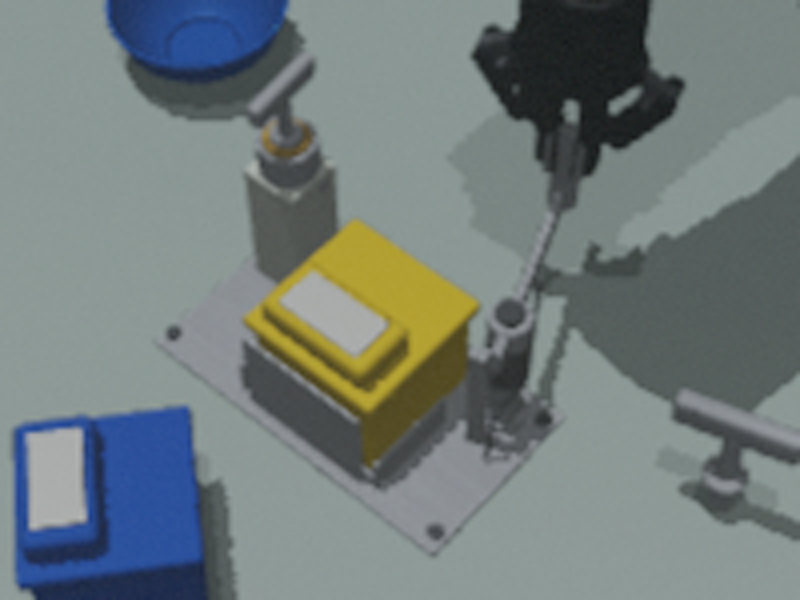

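The gripper holds the arm against its stop at (560,180). The key stands home in the lock at (285,110), and the bin stands in place.

```bash
python3 -c "
from bench import manip
print(manip.sign_off())"
```

```text
the job is handed in; nothing more can be done
None
```

I handed the job in with the T-key home and turned in the lock, and the gripper still holding the retaining arm against its stop (about 1.21 rad); no verdict came back, and I estimated the plug's turn (about 1.35 rad) from the wrist rotation instead of reading it directly.

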